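# Turn the hob down to a simmer and set its timer

## Robot

A 6-joint arm with a two-finger parallel gripper is mounted at the origin on a cart in front of the work surface, level with it; the furniture and walls round the work are solid. World frame = base frame: x ahead of the robot, y to its left, z up, the work surface at z = 0. Lengths are in m, angles in rad, forces in N, time in s.
With the tool pointing down it reaches from about 0.225 to 0.875 m from the base axis. Payload 3.4 kg.
Tool frame: the origin (TCP) lies between the finger pads; the fingertips stand 11 mm ahead of it and the grasp point (between the pads) lies 8 mm behind it; z points along the fingers, y is the line along which they close (so a half turn about z gives the same grasp; the last joint's range is limited). The gripper opens to 85 mm and grips with 20 to 120 N. Pads are 22 mm wide; open, the fingers measure 114 mm over their backs; the gripper's body (76 mm by 85 mm) begins 54 mm behind the grasp point. The pads swing forward as they close: fully open they stand 13 mm farther back than shut.
Start: joints at [1.015, 0.276, 1.505, -0, 1.361, -0.121], TCP at [0.242, 0.522, 0.242] pointing down, gripper open.
Joint ranges: [-2.89, 2.89], [-0.75, 2.08], [0.22, 2.7], [-1.18, 4.32], [0.11, 2.71], [-2.7, 2.7]. Speed limits (rad/s): [2.57, 2.57, 3.14, 3.14, 3.14, 3.14].

## Interface

Orientations are given as a unit quaternion [w, x, y, z].
In Python, from rig import manip, imaging gives the robot as it stands. The module is installed in compiled form; this text tells all that it offers.
- The arm moves only by the tool jog_arm, never from a script. Its argument "deltas" is one flat list of numbers, 7 for each row, row after row: the turn, a rotation vector about the world's x, y, z in degrees, then the shift along the world's x, y, z in mm, then the opening, from 0 (shut) to 1 (fully open). In form: [ax, ay, az, tx, ty, tz, gripper, ax, ay, az, tx, ty, tz, gripper, ...]. A call has 1 to 20 rows; each row is the pose to reach, as a shift and turn from the pose commanded when the call began; what a row does not reach only later rows make up. A row lasts 1/10 s, in which the tool goes at most 50 mm and 8.59 degrees, less where a joint would pass 70% of its speed; a pose out of reach is approached as far as the arm can. A call with a gripper value outside its range is refused whole. The fingers move at their own pace and stop on an object; "grip_force" is the grip in N (left out, the last holds). Time passes only in rows, so rows that repeat a pose let the fingers close. It gives the time, the measured TCP pose, the force, the opening and the grip force at its end, in the units of the state.
- manip.get_state(): the state, without advancing time (a new reading comes with each control period).
- imaging.get_image(name): name is "scene" or "side" or "wrist"; returns the picture (420x560x3 uint8, blue, green, red); there is no depth.
- imaging.calibration(name): a dict with "mtx" (3x3 intrinsics, pixels), "dist" ([k1, k2, p1, p2, k3] as OpenCV has them; the pictures are not rectified), "cam_to_world" (4x4, takes a point from camera to world coordinates). Camera axes: x right, y down, z forward; pixel columns grow to the right and rows downward; lengths in m; the calibration is good to about 2 mm. A picture is of the moment at which its call begins: read the wrist's pose just before it. calibration takes no time and is no camera call; for the wrist camera it gives the pose at the moment of the call.
- manip.sign_off(): hands the job in; it is judged then, once.
The state is a dict: "clock": time; "qpos": joint angles; "qd": joint speeds; "effort": joint torques, N m; "position": TCP position; "ee_rot": TCP orientation; "contact_force": force on the tool from outside, world axes, zero at the start; "moment": the same for the moment, N m; "width": finger opening in m; "gripper_force": force on a finger pad.
Only numpy, scipy, OpenCV 4.12 (cv2) and the standard library are available. Lean on these libraries where they do the work, as an engineer would, in place of code of your own. Each camera call takes 0.05 s, during which the arm holds its last target. There are 200 camera calls.

## Task

The pan on the portable hob has come to the boil. Turn the power knob, the small inner knob standing on top of the wide collar, back to the first bar of the scale (the one next to the off dot) without turning the collar, which holds the temperature limit, and set the timer to twenty minutes by rolling the ribbed wheel at the right of the panel four clicks away from you, five minutes a click, from its stop at zero. Leave the pan and everything else on the worktop where it is.

Things in the scene. Friction and masses are not known exactly. Their poses are not given: they have to be found in the camera images.
- hob: Portable steel hob, fixed, 253 deep x 290 wide x 85 mm, black control panel along its front sloping 30 deg, facing the robot. Origin under its centre; x to its back, y to its left, z up. Panel axes: u = (cos30, 0, sin30) up the slope, y left, n = (-sin30, 0, cos30) straight out of it. Panel 100 mm along u, from z 28 mm at the front edge to 78 at the flat top with the plate and pan.
- knob_top (a point): Centre of the power knob's flat top, on the axis of both knobs, which runs along the panel's n, 30 mm out of the panel. Power knob: round ribbed metal, 29-30 mm across, the 17 mm above the collar free to grip; black line on its top. Collar below it: black, 60 mm across, its face 17 mm below this point. Its z is n; it turns with the knob. Above the collar's face open fingers have room all round.
- power_knob (a joint): Power knob angle, rad, growing clockwise as seen facing the panel; 0 = off, its line on the dot at lower left; 4.71 = full. Six white bars on the panel follow the dot every 0.785 rad and grow; the first is at 0.785 (straight left). Friction 0.05 N m, no clicks: it stays where it is left. Starts at 3.2 to 4.5, the pan boiling.
- limit_collar (a joint): Collar angle, rad, same zero and sense as the power knob, range 0 to 4.71. Turns easily (0.025 N m), so fingers that press or scrape on it carry it along. Leave it as it is set (it starts anywhere from 1.2 to 3.6).
- collar_mark (a point): End of the white line on the collar's face, 26 mm from the axis; moves with the collar.
- wheel_crown (a point): Outermost point of the timer wheel's rim, 10 mm out of the panel, mid-slope, fixed in the hob, 123 mm right of the knob axis. Wheel: grey, 44 mm across, 12 mm wide, 36 ribs standing 1 mm; its axle is parallel to the hob's y, so it rolls up and down the slope; 36 mm of it along the slope show. Nothing near it stands higher.
- timer_wheel (a joint): Timer wheel angle, rad; grows as the rim is pushed up the slope, away from the robot; start 0, at the lower stop. Click stops every 0.349 rad (20 deg; 7.7 mm of rim, two ribs), 12 in all; 0.02 N m (1 N at the rim) lifts it out of a stop, halfway to the next it snaps on. Four clicks = 1.396. A shut fingertip pressed on the crown with 2 to 6 N and stroked along u carries it along.
- saucepan: Small steel saucepan of sauce on the hob's plate, loose, rim 174 mm across and 156 mm above the worktop, its near edge almost above the upper edge of the panel; 160 mm handle pointing to the hob's left. Origin near the root of the handle.
- salt_shaker: Salt shaker, 44 mm across, 90 mm high, at the right side of the hob. Origin under its centre.
- pepper_shaker: Pepper shaker, as the salt shaker, behind it. Origin under its centre.
- teaspoon: Teaspoon, 137 mm, lying in front of the hob. Origin under its middle.
- lemon: Lemon, 71 mm long, on the yellow glass board at the right. Origin under its centre.
- fork: Fork, 204 mm, on the yellow board. Origin under its middle.
- tin: Food tin, 75 mm across, 58 mm high, on the yellow board. Origin under its centre.
- mug: Mug, 86 mm across, 99 mm high, on the strip in front of the sink. Origin under its middle.

How it is judged:
By the outcome, as a careful person would: the job done as asked, in the order asked, and still so for the second after the job is handed in, with the robot touching nothing.
It also fails if it takes over 64 s, if anything falls off the work surface, if the arm or the gripper's body presses on something with over 40 N, if the wrist force passes 120 N, or if a joint passes its speed limit or range.

## Working session

There is one attempt and no reset: what is moved stays moved. The work goes in short steps, Python scripts to look and compute and a tool call to move; the robot and the scene stay as the last step left them, time stands still between calls to the robot, and variables do not carry over. Pictures are saved under pics/ and viewed, at most 10 in all, crops included, and the job is handed in when it is done.

Besides the shell and the picture viewer there is one more tool, called after "Call:" as name(argument=value, ...), one argument or row to a line, values as JSON. jog_arm: Moves the arm, as the interface text tells. Its arguments: {"type":"object","properties":{"deltas":{"type":"array"},"grip_force":{"type":"number"}},"required":["deltas"]}

```bash
mkdir -p pics
cat > h.py <<'E'
import numpy as np, cv2
from rig import manip, imaging
def snap(cam,name):
    c=imaging.calibration(cam); im=imaging.get_image(cam); cv2.imwrite(f'pics/{name}.png',im); np.savez(f'pics/{name}.npz',mtx=c['mtx'],dist=c['dist'],T=c['cam_to_world']); return im,c
def ray(c,px):
    p=cv2.undistortPoints(np.array([[px]],float),np.array(c['mtx']),np.array(c['dist'])).ravel()
    T=np.array(c['T'] if 'T' in c else c['cam_to_world']); return T[:3,3],T[:3,:3]@np.array([p[0],p[1],1])
def proj(c,P):
    T=np.linalg.inv(np.array(c['T'] if 'T' in c else c['cam_to_world'])); r,_=cv2.Rodrigues(T[:3,:3])
    return cv2.projectPoints(np.atleast_2d(np.array(P,float)),r,T[:3,3],np.array(c['mtx']),np.array(c['dist']))[0][:,0]
E
python3 - <<'E'
from h import *
for n in ['scene','side']:
    im,c=snap(n,n+'0'); print(n,np.round(c['cam_to_world'],3).tolist())
print(manip.get_state())
E
```

```text
scene [[-0.582, -0.401, 0.708, -0.183], [-0.813, 0.288, -0.506, 0.684], [-0.001, -0.87, -0.494, 0.605], [0.0, 0.0, 0.0, 1.0]]
side [[0.926, -0.245, 0.286, 0.153], [-0.377, -0.595, 0.71, -0.898], [-0.004, -0.765, -0.644, 1.043], [0.0, 0.0, 0.0, 1.0]]
{'clock': 0.1, 'qpos': array([ 1.01500719e+00,  2.76513888e-01,  1.50603132e+00, -1.64744796e-05,
        1.36072074e+00, -1.21021955e-01]), 'qd': array([-0.00079138, -0.0007432 , -0.00255663, -0.00131018, -0.0008372 ,
        0.00131669]), 'effort': array([ 2.45834977e-03, -4.17698014e+01, -2.46405137e+01, -1.00527238e-04,
        5.73514699e-03,  3.39046483e-05]), 'position': array([0.24195896, 0.52109069, 0.24152652]), 'ee_rot': array([-2.70154749e-04,  2.15673773e-01,  9.76465116e-01, -7.91869742e-04]), 'contact_force': array([-0.08168208,  0.38878137, -0.33962982]), 'moment': array([-0.000443  ,  0.01420976, -0.02452014]), 'gripper_force': 0.0, 'width': 0.08554136348570097}
```

View pics/scene0.png

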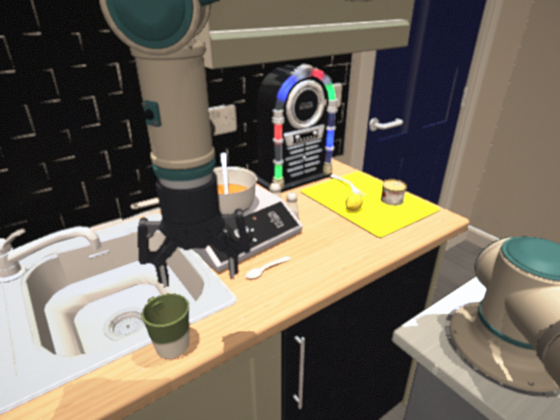

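View pics/side0.png

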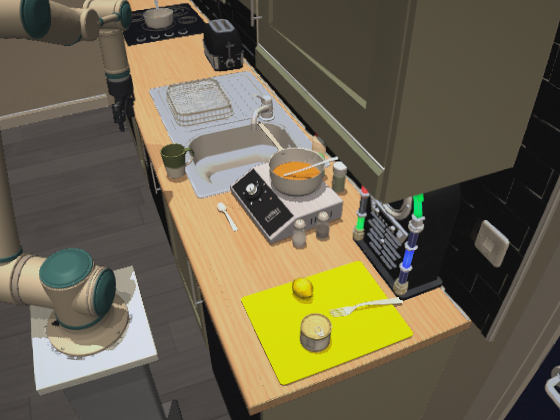

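The side view shows the knob near (251,188) and the panel spanning roughly (232,187)–(268,238); the hob is partly hidden by the arm in the scene view. I'll enlarge the side view.

Run:
```python
from h import *
im=cv2.imread('pics/side0.png')[150:255,215:350]
cv2.imwrite('pics/sidecrop.png',cv2.resize(im,None,fx=5.5,fy=5.5,interpolation=cv2.INTER_CUBIC))
```

```text
(no output)
```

View pics/sidecrop.png

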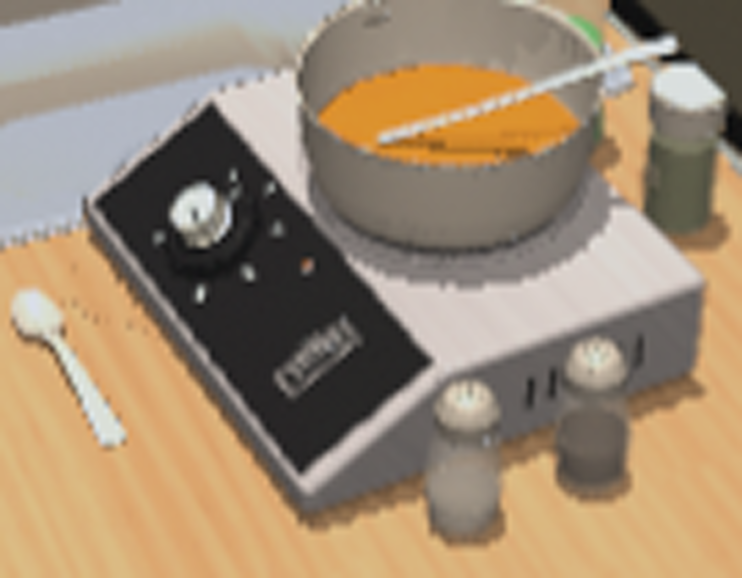

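The crop shows panel corners at about (90,205), (212,103), (435,364) and (302,484), the knob top at (197,205) with its line, and the wheel/label near (315,355). Next is fitting the hob pose.

```bash
cat >> h.py <<'E'
def hobT(p):
    c,s=np.cos(p[2]),np.sin(p[2]); return np.array([[c,-s,0],[s,c,0],[0,0,1]]),np.array([p[0],p[1],0])
E
python3 - <<'E'
from h import *
from scipy.optimize import least_squares
c=np.load('pics/side0.npz')
L=np.array([[-126.5,145,28],[-39.9,145,78],[-39.9,-145,78],[-126.5,-145,28],[126.5,-145,78],[-126.5,-145,0],[126.5,-145,0]])/1e3
px=np.array([[88,205],[212,101],[437,364],[302,486],[702,285],[308,518],[692,385]])/5.5+[215,150]
def f(p):
    R,t=hobT(p); return (proj(c,L@R.T+t)-px).ravel()
r=least_squares(f,[.6,.3,0],loss='soft_l1'); print(r.x,np.round(r.fun.reshape(-1,2),1).tolist())
R,t=hobT(r.x); u=np.array([np.cos(np.pi/6),0,.5]); n=np.array([-.5,0,np.cos(np.pi/6)])
# knob: ray with plane n-offset 30mm
o,d=ray(c,np.array([197,205])/5.5+[215,150])
P0=np.array([-.1265,0,.028]); nl=R@n
k=(np.dot(R@(P0+.03*n)+t-o,nl))/np.dot(d,nl); K=o+k*d
l=R.T@(K-t)-P0; print('knob world',K,'u',l@u,'y',l[1],'n',l@n)
W=R@(P0+.05*u+.01*n+np.array([0,l[1]-.123,0]))+t; print('wheel',W, (proj(c,W)-[215,150])*5.5)
E
```

```text
[0.65619702 0.24065613 0.08163744] [[-0.9, -2.5], [-0.2, -2.9], [1.4, 0.9], [-0.6, 0.5], [1.2, -1.2], [-1.6, 1.6], [0.8, -0.2]]
knob world [0.55562338 0.27342137 0.07934562] u 0.050729708377697615 y 0.04085757668306565 n 0.030000000000000065
wheel [0.57499049 0.15159496 0.06166025] [[309.51957099 350.18214518]]
```

The fit is good to a couple of pixels: knob top about (0.556, 0.273, 0.079), hob yaw about 4.7°. I'll work out a viewing pose along the panel's normal.

```bash
cat >> h.py <<'E'
from scipy.spatial.transform import Rotation as Ro
def toolR(psi,phi):
    # z=-n, tool y = u rotated by phi about world n (ccw as seen facing panel)
    Rz=hobT([0,0,psi])[0]; u=Rz@[np.cos(np.pi/6),0,.5]; n=Rz@[-.5,0,np.cos(np.pi/6)]; l=np.cross(n,u)
    y=np.cos(phi)*u+np.sin(phi)*l; z=-n; return np.c_[np.cross(y,z),y,z],u,l,n
def cur():
    s=manip.get_state(); q=np.array(s['ee_rot']); return s,Ro.from_quat(np.r_[q[1:],q[0]]).as_matrix()
E
python3 - <<'E'
from h import *
s,R0=cur(); print(R0.round(3).tolist())
c=np.array(imaging.calibration('wrist')['cam_to_world']); print('cam in tool',(R0.T@c[:3,:3]).round(3).tolist(),R0.T@(c[:3,3]-s['position']))
for ph in np.radians([0,30,45,60,90]):
    R,u,l,n=toolR(.0816,ph)
    print(np.degrees(ph),Ro.from_matrix(R@R0.T).as_rotvec(True).round(1))
K=np.array([.5556,.2734,.0793]); print((K+.15*n-s['position'])*1e3,n)
E
```

```text
[[-0.907, 0.421, -0.001], [0.421, 0.907, -0.001], [0.0, -0.002, -1.0]]
cam in tool [[-0.0, -0.951, -0.31], [1.0, -0.0, -0.0], [-0.0, -0.31, 0.951]] [ 0.07906169 -0.00027108 -0.13158618]
0.0 [ 18.  -25.9 -59. ]
29.999999999999996 [ 10.4 -28.6 -29.7]
45.0 [  6.5 -29.4 -15. ]
59.99999999999999 [  2.6 -29.9  -0.4]
90.0 [ -5.2 -29.9  28.9]
[ 238.89059924 -253.80389912  -32.32271083] [-0.49833628 -0.04075474  0.8660254 ]
```

Call:
jog_arm(
  deltas=[-5.2, -29.9, 28.9, 230, -290, -30, 0.6, -5.2, -29.9, 28.9, 230, -290, -30, 0.6, -5.2, -29.9, 28.9, 230, -290, -30, 0.6, -5.2, -29.9, 28.9, 230, -290, -30, 0.6, -5.2, -29.9, 28.9, 230, -290, -30, 0.6, -5.2, -29.9, 28.9, 230, -290, -30, 0.6, -5.2, -29.9, 28.9, 230, -290, -30, 0.6, -5.2, -29.9, 28.9, 230, -290, -30, 0.6, -5.2, -29.9, 28.9, 230, -290, -30, 0.6, -5.2, -29.9, 28.9, 230, -290, -30, 0.6, -5.2, -29.9, 28.9, 230, -290, -30, 0.6, -5.2, -29.9, 28.9, 230, -290, -30, 0.6, -5.2, -29.9, 28.9, 230, -290, -30, 0.6, -5.2, -29.9, 28.9, 230, -290, -30, 0.6],
)

```text
clock: 1.5
position: [0.4718, 0.2324, 0.2124]
ee_rot: [0.259, -0.04, 0.965, 0.012]
contact_force: [0.4, 0.3, 0.6]
width: 0.0513
gripper_force: 0.0
```

Run:
```python
from h import *
s,R=cur(); print(s['clock'],s['qpos'].round(3),s['position'],s['width'],R[:,2],s['qd'].round(3))
im,c=snap('wrist','w1')
cv2.imwrite('pics/w1b.png',cv2.resize(cv2.rotate(im,cv2.ROTATE_180),None,fx=1.4,fy=1.4,interpolation=cv2.INTER_CUBIC))
```

```text
1.5 [ 0.442  0.023  2.028 -0.305  0.617 -1.005] [0.47179201 0.23235414 0.21235404] 0.05134144381879588 [ 0.49837614  0.04390902 -0.86584827] [-0.008  0.    -0.     0.002  0.    -0.   ]
```

View pics/w1b.png

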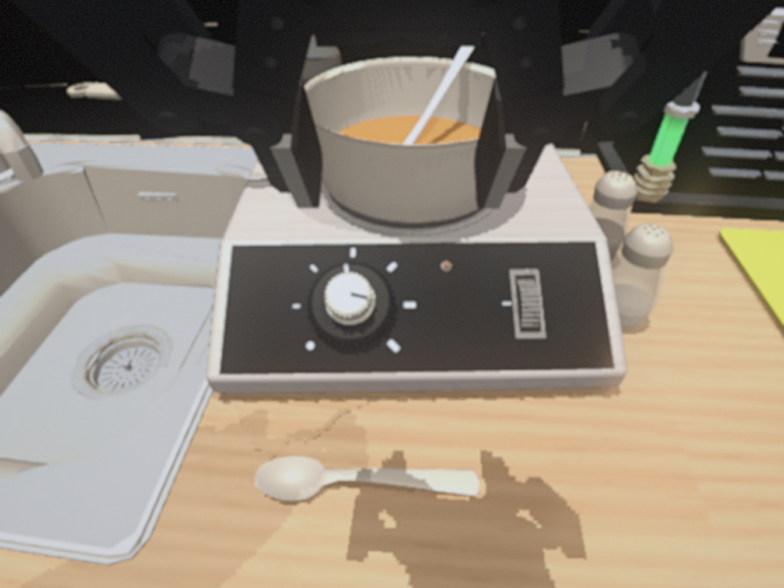

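The wrist view (rotated) shows the knob at (348,293), its line pointing right near the 4th/5th bar, the collar mark at about (346,268), and the wheel frame centred at about (528,303). One zoom gives exact pixels.

Run:
```python
from h import *
im=cv2.rotate(cv2.imread('pics/w1.png'),cv2.ROTATE_180)
a=cv2.resize(im[165:275,195:305],(560,560),interpolation=cv2.INTER_CUBIC)
b=cv2.resize(im[180:260,355:400],(236,420),interpolation=cv2.INTER_CUBIC)
o=np.zeros((560,800,3),np.uint8);o[:,:560]=a;o[:420,562:798]=b
cv2.imwrite('pics/z1.png',o)
```

```text
(no output)
```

View pics/z1.png

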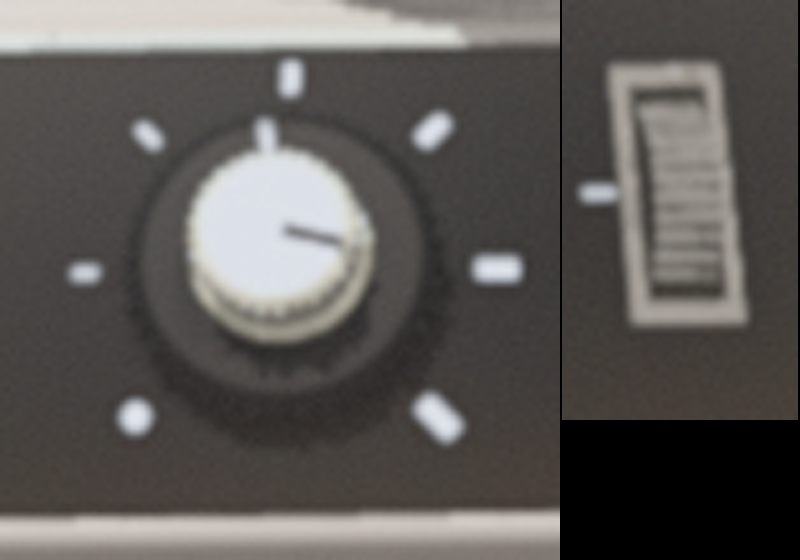

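The zoom shows the knob top centred at about (273,227), its line ending at (340,242), the bars at left (85,272), right (497,268) and upper right (433,130), and the dot at (136,417). The collar mark is at (266,135) and the wheel frame centre at about (676,190).

Run:
```python
from h import *
from scipy.optimize import least_squares
c=np.load('pics/w1.npz')
A=lambda X,Y:np.array([559-((X+.5)/5.09-.5+195),419-((Y+.5)/5.09-.5+165)])
B=lambda X,Y:np.array([559-((X+.5-562)/5.244-.5+355),419-((Y+.5)/5.25-.5+180)])
V=lambda X,Y:np.array([559-((X+.5)/1.4-.5),419-((Y+.5)/1.4-.5)])
u=np.array([np.cos(np.pi/6),0,.5]); n=np.array([-.5,0,np.cos(np.pi/6)]); P0=np.array([-.1265,0,.028]); yl=np.array([0,1,0])
bars=[(136,417),(85,272),(148,135),(291,78),(433,130),(497,268),(438,418)]
# angle th clockwise from dot at lower left (225deg math, right=-y)
def dirv(th):
    m=np.radians(225)-th; return np.sin(m)*u-np.cos(m)*yl
def pts(p):
    R,t=hobT(p[:3]); ax=P0+.05*u+p[3]*yl
    q=[ax+p[4]*dirv(i*np.pi/4) for i in range(7)]+[ax+.03*n, ax-.123*yl+.001*n]
    q+=[[-.1265,.145,.028],[-.1265,-.145,.028]]
    return np.array(q)@R.T+t
px=np.array([A(*b) for b in bars]+[A(273,227),B(676,190),V(211,378),V(622,374)])
w=np.array([.5]*7+[1,1,.5,.5])[:,None]
f=lambda p:((proj(c,pts(p))-px)*w).ravel()
r=least_squares(f,[.656,.24,.08,.04,.04],loss='soft_l1',f_scale=1.); print(r.x.round(4)); print((f(r.x).reshape(-1,2)).round(1).tolist())
p=r.x; R,t=hobT(p[:3]); ax=P0+.05*u+p[3]*yl
K=R@(ax+.03*n)+t; W=R@(ax-.123*yl+.01*n)+t; print('K',K,'W',W)
def ang(pix,h):
    o,d=ray(c,pix); nl=R@n; C=R@(ax+h*n)+t; X=o+d*np.dot(C-o,nl)/np.dot(d,nl); v=R.T@(X-C)
    return (np.radians(225)-np.arctan2(v@u,-v[1]))%(2*np.pi),np.linalg.norm(v)
print('knob',ang(A(340,242),.03),ang(A(285,229),.03),'collar',ang(A(266,135),.013))
o,d=ray(c,A(340,242)); 
s,Rt=cur(); print(s['position'],s['qpos'][5])
Rg,*_=toolR(p[2],np.pi/2); print(Ro.from_matrix(Rg@Rt.T).as_rotvec(True), (K-s['position'])*1e3, R@n,R@u,R@yl)
```

```text
[0.6557 0.2354 0.0971 0.0455 0.0399]
[[0.0, -0.0], [0.3, -0.0], [-0.0, 0.1], [-0.1, 0.1], [-0.1, -0.1], [0.1, -0.0], [0.1, 0.4], [-0.1, 0.2], [-0.0, -0.2], [2.8, -0.1], [-3.3, 0.5]]
K [0.55358438 0.27115203 0.07898076] W [0.57546603 0.14970166 0.06166025]
knob (np.float64(4.1834593434187815), np.float64(0.012096006654346226)) (np.float64(4.210647264665168), np.float64(0.002090038592238057)) collar (np.float64(2.203890406010528), np.float64(0.023333375161723555))
[0.47188617 0.23220117 0.21234677] -1.0046565331929258
[-0.13376128  0.00795949  0.77718573] [  81.69820971   38.95086158 -133.36600832] [-0.49764307 -0.04849101  0.8660254 ] [0.86194308 0.08398889 0.5       ] [-0.09698202  0.99528613  0.        ]
```

The fit is excellent (sub-pixel): knob at 4.19 rad, collar at about 2.20, so the knob must turn about 195° counter-clockwise. First I wind the wrist back 155° and hover 60 mm out, so one grasp covers it.

Call:
jog_arm(
  deltas=[77.1, 7.5, -134.2, 52, 36, -81, 0.6, 77.1, 7.5, -134.2, 52, 36, -81, 0.6, 77.1, 7.5, -134.2, 52, 36, -81, 0.6, 77.1, 7.5, -134.2, 52, 36, -81, 0.6, 77.1, 7.5, -134.2, 52, 36, -81, 0.6, 77.1, 7.5, -134.2, 52, 36, -81, 0.6, 77.1, 7.5, -134.2, 52, 36, -81, 0.6, 77.1, 7.5, -134.2, 52, 36, -81, 0.6, 77.1, 7.5, -134.2, 52, 36, -81, 0.6, 77.1, 7.5, -134.2, 52, 36, -81, 0.6, 77.1, 7.5, -134.2, 52, 36, -81, 0.6, 77.1, 7.5, -134.2, 52, 36, -81, 0.6, 77.1, 7.5, -134.2, 52, 36, -81, 0.6, 77.1, 7.5, -134.2, 52, 36, -81, 0.6, 77.1, 7.5, -134.2, 52, 36, -81, 0.6, 77.1, 7.5, -134.2, 52, 36, -81, 0.6, 77.1, 7.5, -134.2, 52, 36, -81, 0.6, 77.1, 7.5, -134.2, 52, 36, -81, 0.6, 77.1, 7.5, -134.2, 52, 36, -81, 0.6, 77.1, 7.5, -134.2, 52, 36, -81, 0.6],
)

```text
clock: 3.55
position: [0.5242, 0.2678, 0.1313]
ee_rot: [0.04, 0.934, 0.249, 0.254]
contact_force: [1.2, -0.2, -0.2]
width: 0.0511
gripper_force: 0.0
```

```bash
cat >> h.py <<'E'
PSI=.0971; K=np.array([.55358,.27115,.07898]); W=np.array([.57547,.14970,.06166]); _,U,L,N=toolR(PSI,0)
def where(P=K):
    s,R=cur(); d=(s['position']-P)*1e3
    print('t',round(s['clock'],2),'u l n',(d@U).round(1),(d@L).round(1),(d@N).round(1),'tiltu,l',np.degrees([R[:,2]@U,R[:,2]@L]).round(2),'phi',np.degrees(np.arctan2(R[:,1]@L,R[:,1]@U)).round(1),'q',s['qpos'].round(2),'w',s['width'],'F',s['contact_force'].round(1),'to P',(-d).round(1))
    return s,R
E
python3 -c "
from h import *
s,R=where()
im,c=snap('wrist','w2')
cv2.imwrite('pics/w2b.png',im)
print(proj(c,K),proj(c,K-.017*N),[proj(c,K+.0145*v).round() for v in(U,-U,L,-L)])
"
```

```text
t 3.55 u l n 0.6 -0.5 60.1 tiltu,l [-0.15  0.28] phi -65.7 q [ 0.46  0.22  2.04 -0.43  0.42  1.86] w 0.05114770772536371 F [ 1.2 -0.2 -0.2] to P [ 29.4   3.3 -52.4]
[[273.69201076 245.64772424]] [[273.90627203 235.78246488]] [array([[284., 225.]]), array([[264., 265.]]), array([[252., 237.]]), array([[295., 255.]])]
```

View pics/w2b.png

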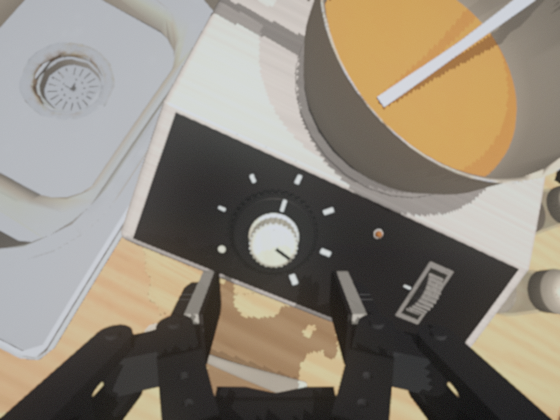

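The picture shows the knob top at about (274,245), matching the prediction of (274,246). So I descend and grip.

Call:
jog_arm(
  deltas=[0, 0, 0, 15, 1.7, -27, 0.6, 0, 0, 0, 25, 2.8, -44, 0.6, 0, 0, 0, 30, 3.4, -54, 0.6, 0, 0, 0, 30, 3.4, -54, 0.6, 0, 0, 0, 30, 3.4, -54, 0.0, 0, 0, 0, 30, 3.4, -54, 0.0, 0, 0, 0, 30, 3.4, -54, 0.0, 0, 0, 0, 30, 3.4, -54, 0.0, 0, 0, 0, 30, 3.4, -54, 0.0],
  grip_force=25,
)

```text
clock: 4.5
position: [0.5538, 0.2717, 0.0779]
ee_rot: [0.039, 0.933, 0.249, 0.255]
contact_force: [-4.4, 3.7, -0.7]
width: 0.0288
gripper_force: 25.2
```

```bash
python3 -c "
from h import *
s,R=where(); print(s['gripper_force'],s['moment'])"
```

```text
t 4.5 u l n -0.3 0.5 -1.1 tiltu,l [-0.1   0.35] phi -65.7 q [ 0.43  0.33  2.05 -0.57  0.3   1.99] w 0.028805237421852068 F [-4.4  3.7 -0.7] to P [-0.2 -0.6  1.1]
25.210606455802917 [0.62733764 0.72371679 0.42653121]
```

Call:
jog_arm(
  deltas=[-49.8, -4.8, 86.6, 0, 0, 0, 0, -49.8, -4.8, 86.6, 0, 0, 0, 0, -49.8, -4.8, 86.6, 0, 0, 0, 0, -49.8, -4.8, 86.6, 0, 0, 0, 0, -49.8, -4.8, 86.6, 0, 0, 0, 0, -49.8, -4.8, 86.6, 0, 0, 0, 0, -49.8, -4.8, 86.6, 0, 0, 0, 0, -49.8, -4.8, 86.6, 0, 0, 0, 0, -49.8, -4.8, 86.6, 0, 0, 0, 0, -49.8, -4.8, 86.6, 0, 0, 0, 0, -49.8, -4.8, 86.6, 0, 0, 0, 0, -49.8, -4.8, 86.6, 0, 0, 0, 0, -49.8, -4.8, 86.6, 0, 0, 0, 0, -49.8, -4.8, 86.6, 0, 0, 0, 0],
)

```text
clock: 5.9
position: [0.5536, 0.2718, 0.0778]
ee_rot: [0.222, 0.41, 0.875, 0.13]
contact_force: [-4.4, 5.3, -0.4]
width: 0.0287
gripper_force: 25.2
```

```bash
python3 -c "
from h import *
s,R=where(); print(s['gripper_force'],s['moment'])"
```

```text
t 5.9 u l n -0.5 0.7 -1.1 tiltu,l [-0.2  -0.15] phi 34.3 q [ 0.44  0.33  2.05 -0.58  0.31  0.26] w 0.028690444641702003 F [-4.4  5.3 -0.4] to P [-0.  -0.7  1.2]
25.244294106960297 [0.72066321 0.8648178  0.51820766]
```

Call:
jog_arm(
  deltas=[-47.4, -4.6, 82.5, 0, 0, 0, 0, -47.4, -4.6, 82.5, 0, 0, 0, 0, -47.4, -4.6, 82.5, 0, 0, 0, 0, -47.4, -4.6, 82.5, 0, 0, 0, 0, -47.4, -4.6, 82.5, 0, 0, 0, 0, -47.4, -4.6, 82.5, 0, 0, 0, 0, -47.4, -4.6, 82.5, 0, 0, 0, 0, -47.4, -4.6, 82.5, 0, 0, 0, 0, -47.4, -4.6, 82.5, 0, 0, 0, 0, -47.4, -4.6, 82.5, 0, 0, 0, 0, -47.4, -4.6, 82.5, 0, 0, 0, 0, -47.4, -4.6, 82.5, 0, 0, 0, 0, -47.4, -4.6, 82.5, 0, 0, 0, 0, -47.4, -4.6, 82.5, 0, 0, 0, 0.6, -47.4, -4.6, 82.5, 0, 0, 0, 0.6, -47.4, -4.6, 82.5, 0, 0, 0, 0.6, -47.4, -4.6, 82.5, 0, 0, 0, 0.6, -47.4, -4.6, 82.5, -20, -1.9, 34.6, 0.6, -47.4, -4.6, 82.5, -50, -4.8, 86.6, 0.6, -47.4, -4.6, 82.5, -50, -4.8, 86.6, 0.6],
)

```text
clock: 7.9
position: [0.5045, 0.2669, 0.1685]
ee_rot: [0.252, -0.369, 0.891, -0.077]
contact_force: [0.1, -0.1, 1.3]
width: 0.0512
gripper_force: 0.0
```

```bash
python3 -c "
from h import *
s,R=where()
im,c=snap('wrist','w3')
k=proj(c,K)[0]; print(k)
x0,y0=(k-55).astype(int); print(x0,y0)
cv2.imwrite('pics/w3z.png',cv2.resize(im[max(y0,0):y0+110,max(x0,0):x0+110],None,fx=5,fy=5,interpolation=cv2.INTER_CUBIC))
"
```

```text
t 7.9 u l n 2.1 0.6 102.2 tiltu,l [ 0.62 -0.07] phi 129.4 q [ 0.49  0.14  2.03 -0.41  0.51 -1.56] w 0.05116040735959198 F [ 0.1 -0.1  1.3] to P [ 49.1   4.2 -89.5]
[277.83431402 219.96273833]
222 164
```

View pics/w3z.png

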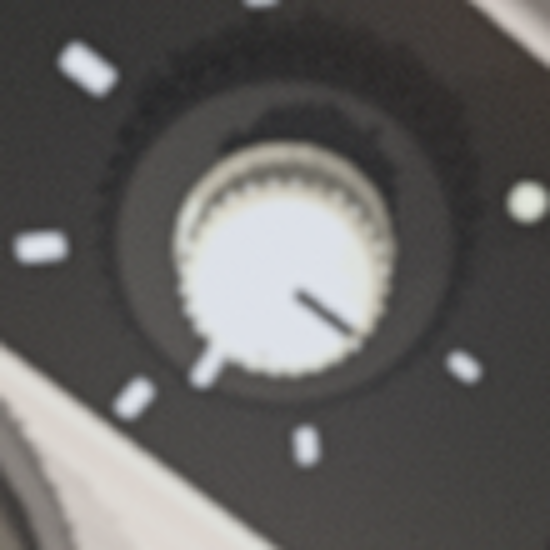

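The zoom shows the knob line running (300,293)→(352,332) towards the first bar at (463,367), with the collar mark at about (208,366) near the 3rd bar. Next I compute the angles and the wheel approach.

Run:
```python
from h import *
c=np.load('pics/w3.npz'); A=lambda X,Y:np.array([222+(X+.5)/5-.5,164+(Y+.5)/5-.5])
def hit(px,h):
    o,d=ray(c,px); C=K+h*N; return (o+d*np.dot(C-o,N)/np.dot(d,N)-C)
def ang(v): return (np.radians(225)-np.arctan2(v@U,-v@L))%(2*np.pi)
a,b=hit(A(300,293),0),hit(A(352,332),0); print('line dir',ang(b-a),'tip',ang(b),'axis offset by',a*1e3,b*1e3)
print('bar1',ang(hit(A(463,367),-.03)),'dot',ang(hit(A(527,203),-.03)),'bar3',ang(hit(A(134,398),-.03)),'collar',ang(hit(A(208,366),-.017)),np.linalg.norm(hit(A(208,366),-.017)))
s,R=where(W)
for ph in [130,90]:
    G=toolR(PSI,np.radians(ph))[0]; print(Ro.from_matrix(G@R.T).as_rotvec(True).round(1))
```

```text
line dir 0.7633366259962155 tip 0.7361489999191484 axis offset by [-0.67895115  3.17039977 -0.21269044] [-1.81462345 12.89923963 -0.32073353]
bar1 0.784764114442444 dot 0.009368470505386028 bar3 2.344054244570696 collar 2.195723955061795 0.023046269902965925
t 7.95 u l n 2.1 123.5 122.1 tiltu,l [ 0.64 -0.07] phi 129.5 q [ 0.49  0.14  2.03 -0.41  0.51 -1.56] w 0.05138057885457804 F [ 0.5 -0.5  0.1] to P [  70.9 -117.2 -106.7]
[-0.3  0.6  0.5]
[ 19.8   2.5 -34. ]
```

The knob reads 0.75 ± 0.03 rad, on the first bar, and the collar is unchanged at 2.20. Next: shut the fingers and hover over the wheel, 8 mm downslope of the crown, with the wide side of the pads along u.

Call:
jog_arm(
  deltas=[19.8, 2.5, -34, 46, -119.6, -79.6, 0, 19.8, 2.5, -34, 46, -119.6, -79.6, 0, 19.8, 2.5, -34, 46, -119.6, -79.6, 0, 19.8, 2.5, -34, 46, -119.6, -79.6, 0, 19.8, 2.5, -34, 46, -119.6, -79.6, 0, 19.8, 2.5, -34, 46, -119.6, -79.6, 0, 19.8, 2.5, -34, 46, -119.6, -79.6, 0, 19.8, 2.5, -34, 46, -119.6, -79.6, 0, 19.8, 2.5, -34, 46, -119.6, -79.6, 0],
)

```text
clock: 8.85
position: [0.5501, 0.147, 0.0844]
ee_rot: [0.255, -0.049, 0.966, 0.013]
contact_force: [0.4, 0.5, -1.2]
width: 0.0001
gripper_force: 0.0
```

```bash
python3 -c "
from h import *
s,R=where(W); im,c=snap('wrist','w4'); print(proj(c,W),proj(c,s['position']+.011*R[:,2])); cv2.imwrite('pics/w4b.png',cv2.rotate(im,cv2.ROTATE_180))
print('contact F in u,l,n',[round(float(s['contact_force']@v),2) for v in (U,L,N)])"
```

```text
t 8.85 u l n -10.7 -0.3 32.4 tiltu,l [-0.37  0.12] phi 90.2 q [ 0.16  0.25  2.16 -0.13  0.21 -1.4 ] w 7.396864412935479e-05 F [ 0.4  0.5 -1.2] to P [ 25.3   2.7 -22.7]
[[275.99407961 283.0337793 ]] [[275.77792579 284.54207324]]
contact F in u,l,n [-0.19, 0.45, -1.26]
```

View pics/w4b.png

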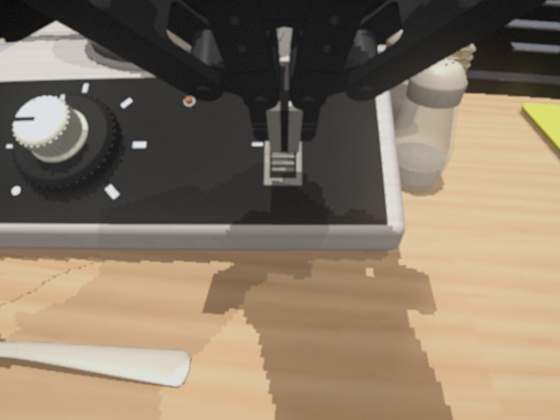

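The shut fingertip is directly over the wheel, at about (284,135) in the rotated picture, and laterally centred. I lower it to about 4 mm above the crown.

Call:
jog_arm(
  deltas=[0, 0, 0, 11, 1.1, -13.2, 0, 0, 0, 0, 11, 1.1, -13.2, 0, 0, 0, 0, 11, 1.1, -13.2, 0],
)

```text
clock: 9.2
position: [0.5609, 0.1478, 0.071]
ee_rot: [0.255, -0.048, 0.966, 0.013]
contact_force: [-0.3, 0.3, -0.6]
width: -0.0
gripper_force: 0.0
```

```bash
cat >> h.py <<'E'
def wh():
    s,R=where(W); print('F u,l,n',[round(float(s['contact_force']@v),2) for v in (U,L,N)])
E
python3 -c "
from h import *
wh()"
```

```text
t 9.2 u l n -8.1 -0.5 15.4 tiltu,l [-0.42  0.11] phi 90.1 q [ 0.15  0.29  2.16 -0.14  0.18 -1.38] w -3.456827190457972e-05 F [-0.3  0.3 -0.6] to P [14.6  1.9 -9.3]
F u,l,n [-0.56, 0.31, -0.35]
```

Call:
jog_arm(
  deltas=[0, 0, 0, 1.7, 0.2, -3.0, 0, 0, 0, 0, 1.7, 0.2, -3.0, 0],
)

```text
clock: 9.4
position: [0.5628, 0.1479, 0.0682]
ee_rot: [0.255, -0.048, 0.966, 0.013]
contact_force: [0.4, 0.2, -0.7]
width: -0.0
gripper_force: 0.0
```

```bash
python3 -c "
from h import *
wh()"
```

```text
t 9.4 u l n -7.8 -0.6 12.1 tiltu,l [-0.38  0.11] phi 90.1 q [ 0.15  0.3   2.16 -0.15  0.17 -1.38] w -2.342868068643171e-05 F [ 0.4  0.2 -0.7] to P [12.7  1.8 -6.5]
F u,l,n [-0.01, 0.21, -0.84]
```

Call:
jog_arm(
  deltas=[0, 0, 0, 0.5, 0.05, -0.9, 0, 0, 0, 0, 0.5, 0.05, -0.9, 0],
)

```text
clock: 9.6
position: [0.5634, 0.1479, 0.0676]
ee_rot: [0.256, -0.048, 0.966, 0.013]
contact_force: [-1.5, 0.7, 3.2]
width: 0.0006
gripper_force: 1.8
```

Call:
jog_arm(
  deltas=[0, 0, 0, 0.5, 0.05, -0.9, 0, 0, 0, 0, 0.5, 0.05, -0.9, 0],
)

```text
clock: 9.8
position: [0.5636, 0.1479, 0.0673]
ee_rot: [0.256, -0.048, 0.965, 0.013]
contact_force: [-6.8, -1.6, 10.5]
width: -0.0
gripper_force: 6.4
```

Contact found; the arm is stiff at about 8 N per mm. I ease off to about 4 N.

Call:
jog_arm(
  deltas=[0, 0, 0, -0.45, -0.05, 0.8, 0, 0, 0, 0, -0.45, -0.05, 0.8, 0],
)

```text
clock: 10.0
position: [0.5635, 0.1479, 0.0675]
ee_rot: [0.256, -0.048, 0.966, 0.013]
contact_force: [-2.8, -0.1, 4.2]
width: -0.0001
gripper_force: 2.7
```

```bash
python3 -c "
from h import *
wh()"
```

```text
t 10.0 u l n -7.6 -0.6 11.2 tiltu,l [-0.34  0.11] phi 90.1 q [ 0.15  0.3   2.16 -0.15  0.17 -1.37] w -0.00011109642003527877 F [-2.8 -0.1  4.2] to P [12.   1.8 -5.9]
F u,l,n [-0.33, 0.13, 5.01]
```

5 N at the crown. Stroke one click (7.7 mm along u) and read the force.

Call:
jog_arm(
  deltas=[0, 0, 0, 1.7, 0.15, 0.95, 0, 0, 0, 0, 3.3, 0.3, 1.9, 0, 0, 0, 0, 5.0, 0.5, 2.9, 0, 0, 0, 0, 6.65, 0.65, 3.85, 0, 0, 0, 0, 6.65, 0.65, 3.85, 0],
)

```text
clock: 10.5
position: [0.5705, 0.1486, 0.0715]
ee_rot: [0.256, -0.048, 0.965, 0.013]
contact_force: [-3.6, -0.1, 5.0]
width: -0.0002
gripper_force: 3.7
```

```bash
python3 -c "
from h import *
wh()"
```

```text
t 10.5 u l n 0.5 -0.6 11.1 tiltu,l [-0.33  0.11] phi 90.1 q [ 0.15  0.3   2.14 -0.14  0.19 -1.39] w -0.0001945405707719958 F [-3.6 -0.1  5. ] to P [ 5.   1.1 -9.9]
F u,l,n [-0.62, 0.24, 6.12]
```

Call:
jog_arm(
  deltas=[0, 0, 0, 1.5, 0.15, 0.95, 0, 0, 0, 0, 3.1, 0.3, 1.9, 0, 0, 0, 0, 4.6, 0.45, 2.85, 0, 0, 0, 0, 6.2, 0.6, 3.8, 0, 0, 0, 0, 6.2, 0.6, 3.8, 0],
)

```text
clock: 11.0
position: [0.5768, 0.1492, 0.0751]
ee_rot: [0.256, -0.048, 0.966, 0.013]
contact_force: [-2.2, -1.0, 5.5]
width: -0.0002
gripper_force: 2.7
```

```bash
python3 -c "
from h import *
wh()"
```

```text
t 11.0 u l n 7.8 -0.7 11.0 tiltu,l [-0.34  0.1 ] phi 90.1 q [ 0.15  0.3   2.12 -0.12  0.2  -1.41] w -0.00023505402082351192 F [-2.2 -1.   5.5] to P [ -1.3   0.5 -13.4]
F u,l,n [0.82, -0.81, 5.92]
```

Call:
jog_arm(
  deltas=[0, 0, 0, -5, -0.5, 8.7, 0, 0, 0, 0, -18.3, -1.8, 1.0, 0, 0, 0, 0, -18.3, -1.8, 1.0, 0, 0, 0, 0, -14.3, -1.4, -6.0, 0, 0, 0, 0, -13.5, -1.35, -7.4, 0, 0, 0, 0, -13.5, -1.35, -7.4, 0],
)

```text
clock: 11.6
position: [0.5637, 0.1479, 0.0676]
ee_rot: [0.256, -0.048, 0.965, 0.013]
contact_force: [-2.4, 0.1, 3.7]
width: -0.0003
gripper_force: 2.5
```

```bash
python3 -c "
from h import *
wh()"
```

```text
t 11.6 u l n -7.3 -0.6 11.1 tiltu,l [-0.33  0.11] phi 90.1 q [ 0.15  0.3   2.16 -0.15  0.17 -1.37] w -0.00034068439308019 F [-2.4  0.1  3.7] to P [11.8  1.8 -6. ]
F u,l,n [-0.21, 0.29, 4.42]
```

Call:
jog_arm(
  deltas=[0, 0, 0, 1.65, 0.15, 0.95, 0, 0, 0, 0, 3.3, 0.3, 1.9, 0, 0, 0, 0, 4.95, 0.45, 2.85, 0, 0, 0, 0, 6.6, 0.65, 3.85, 0, 0, 0, 0, 8.2, 0.8, 4.8, 0, 0, 0, 0, 9.8, 0.95, 5.75, 0, 0, 0, 0, 11.4, 1.1, 6.7, 0, 0, 0, 0, 13.0, 1.25, 7.65, 0, 0, 0, 0, 13.0, 1.25, 7.65, 0],
)

```text
clock: 12.5
position: [0.5765, 0.1491, 0.0753]
ee_rot: [0.256, -0.048, 0.965, 0.013]
contact_force: [0.1, 0.2, 0.8]
width: -0.0002
gripper_force: 0.2
```

```bash
python3 -c "
from h import *
wh()"
```

```text
t 12.5 u l n 7.7 -0.7 11.4 tiltu,l [-0.33  0.11] phi 90.1 q [ 0.15  0.3   2.12 -0.12  0.2  -1.41] w -0.00016271982946480668 F [0.1 0.2 0.8] to P [ -1.    0.6 -13.7]
F u,l,n [0.49, 0.18, 0.68]
```

Contact thinned out near the end of this stroke (0.7 N), so the last click is uncertain. I lift off and look at the wheel.

Call:
jog_arm(
  deltas=[0, 0, 0, -10, -1, 17, 0, 0, 0, 0, -34.7, 46.9, 52, 0, 0, 0, 0, -34.7, 46.9, 52, 0, 0, 0, 0, -34.7, 46.9, 52, 0],
)

```text
clock: 12.9
position: [0.5415, 0.1975, 0.1289]
ee_rot: [0.257, -0.049, 0.965, 0.014]
contact_force: [0.4, -0.3, 0.3]
width: 0.0
gripper_force: 0.0
```

Run:
```python
from h import *
def rect(im,c):
    g=[(a,b) for b in np.linspace(.028,-.028,449) for a in np.linspace(.014,-.014,225)]
    P=np.array([W-.004*N+b*U+a*L for a,b in g]); m=proj(c,P).reshape(449,225,2).astype(np.float32)
    return cv2.remap(im,m[...,0],m[...,1],cv2.INTER_CUBIC)
wh()
ims=[]; c=None
for i in range(6):
    im,c=snap('wrist','w5'); ims.append(im.astype(float))
now=rect(np.mean(ims,0).astype(np.uint8),c); old=rect(cv2.imread('pics/w1.png'),np.load('pics/w1.npz'))
cv2.imwrite('pics/cmp.png',np.hstack([old,np.zeros((449,20,3),np.uint8),now]))
```

```text
t 12.9 u l n 8.4 50.9 72.8 tiltu,l [-0.16  0.21] phi 90.2 q [ 0.28  0.19  2.08 -0.25  0.36 -1.17] w 1.7849940585998517e-05 F [ 0.4 -0.3  0.3] to P [ 33.9 -47.8 -67.3]
F u,l,n [0.43, -0.35, 0.05]
```

View pics/cmp.png

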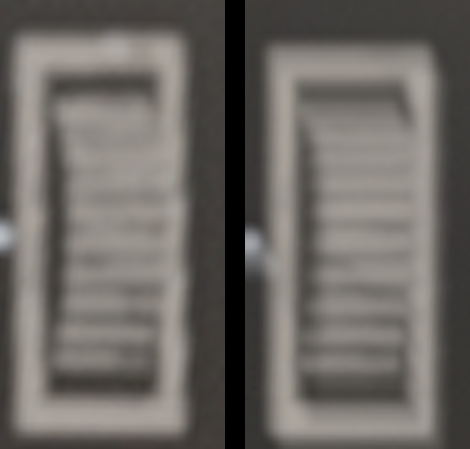

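The wheel has no readable mark (left before, right now; identical ribs), so the count must come from the stop. I'll roll it back to the zero stop with overtravel, then redo the four clicks with better contact. First, land upslope at about 5 N.

Call:
jog_arm(
  deltas=[0, 0, 0, 25, -47.9, -35, 0, 0, 0, 0, 25, -47.9, -35, 0, 0, 0, 0, 33.9, -46.9, -50.5, 0, 0, 0, 0, 34.9, -46.9, -52.35, 0, 0, 0, 0, 34.9, -46.9, -52.35, 0, 0, 0, 0, 34.9, -46.9, -52.35, 0],
)

```text
clock: 13.8
position: [0.5761, 0.1476, 0.0746]
ee_rot: [0.255, -0.047, 0.966, 0.012]
contact_force: [-2.8, -3.8, 5.8]
width: 0.0001
gripper_force: 3.3
```

```bash
python3 -c "
from h import *
wh()"
```

```text
t 13.8 u l n 6.8 -2.2 11.0 tiltu,l [-0.42  0.02] phi 90.0 q [ 0.15  0.3   2.12 -0.12  0.2  -1.41] w 9.487753756946226e-05 F [-2.8 -3.8  5.8] to P [ -0.6   2.1 -12.9]
F u,l,n [0.18, -3.5, 6.64]
```

Call:
jog_arm(
  deltas=[0, 0, 0, -1.65, -0.15, -0.95, 0, 0, 0, 0, -3.3, -0.3, -1.9, 0, 0, 0, 0, -4.95, -0.45, -2.9, 0, 0, 0, 0, -6.6, -0.65, -3.85, 0, 0, 0, 0, -8.2, -0.8, -4.8, 0, 0, 0, 0, -9.9, -0.95, -5.8, 0, 0, 0, 0, -11.5, -1.1, -6.8, 0, 0, 0, 0, -13.2, -1.3, -7.75, 0],
)

```text
clock: 14.6
position: [0.5625, 0.1467, 0.0667]
ee_rot: [0.255, -0.047, 0.966, 0.013]
contact_force: [-2.1, -2.0, 4.0]
width: 0.0001
gripper_force: 2.3
```

```bash
python3 -c "
from h import *
wh()"
```

```text
t 14.6 u l n -8.9 -1.7 11.0 tiltu,l [-0.43  0.05] phi 90.0 q [ 0.15  0.3   2.16 -0.15  0.17 -1.37] w 0.00010900003222702702 F [-2.1 -2.   4. ] to P [12.9  3.  -5.1]
F u,l,n [0.02, -1.82, 4.64]
```

Call:
jog_arm(
  deltas=[0, 0, 0, -5, -0.5, 8.7, 0, 0, 0, 0, 8, 2.3, 16.4, 0, 0, 0, 0, 8, 2.3, 16.4, 0, 0, 0, 0, 12.1, 2.7, 9.5, 0, 0, 0, 0, 13.0, 2.8, 7.8, 0, 0, 0, 0, 13.0, 2.8, 7.8, 0, 0, 0, 0, 11.35, 2.65, 6.85, 0, 0, 0, 0, 9.7, 2.5, 5.9, 0, 0, 0, 0, 8.05, 2.3, 4.9, 0, 0, 0, 0, 6.4, 2.15, 3.95, 0, 0, 0, 0, 4.8, 2.0, 3.0, 0, 0, 0, 0, 3.1, 1.85, 2.0, 0, 0, 0, 0, 1.5, 1.7, 1.0, 0, 0, 0, 0, 0, 1.5, 0.05, 0],
)

```text
clock: 16.0
position: [0.5616, 0.149, 0.0663]
ee_rot: [0.254, -0.048, 0.966, 0.013]
contact_force: [-1.8, -0.7, 4.1]
width: -0.0001
gripper_force: 1.8
```

```bash
python3 -c "
from h import *
wh()"
```

```text
t 16.0 u l n -9.7 0.7 10.9 tiltu,l [-0.48  0.09] phi 90.1 q [ 0.16  0.3   2.16 -0.16  0.17 -1.36] w -0.00014753324588317427 F [-1.8 -0.7  4.1] to P [13.9  0.7 -4.6]
F u,l,n [0.4, -0.5, 4.51]
```

Call:
jog_arm(
  deltas=[0, 0, 0, -5, -0.5, 8.7, 0, 0, 0, 0, 8.8, 0.5, 16.7, 0, 0, 0, 0, 8.8, 0.5, 16.7, 0, 0, 0, 0, 12.9, 0.9, 9.8, 0, 0, 0, 0, 13.8, 1.0, 8.1, 0, 0, 0, 0, 13.8, 1.0, 8.1, 0, 0, 0, 0, 12.15, 0.85, 7.15, 0, 0, 0, 0, 10.5, 0.7, 6.2, 0, 0, 0, 0, 8.85, 0.5, 5.2, 0, 0, 0, 0, 7.2, 0.35, 4.25, 0],
)

```text
clock: 17.0
position: [0.5718, 0.15, 0.0724]
ee_rot: [0.258, -0.048, 0.965, 0.013]
contact_force: [1.1, 0.3, 6.1]
width: -0.0003
gripper_force: 2.4
```

```bash
python3 -c "
from h import *
wh()"
```

```text
t 17.0 u l n 2.2 0.6 11.1 tiltu,l [-0.1   0.14] phi 90.1 q [ 0.15  0.3   2.14 -0.14  0.19 -1.38] w -0.00033102415791417855 F [1.1 0.3 6.1] to P [  3.7  -0.3 -10.8]
F u,l,n [4.03, 0.17, 4.75]
```

Stalled with 4 N along the slope, against 1 N needed for a click: the wheel is at its zero stop. Lift, land at u ≈ -8 and check the force.

Call:
jog_arm(
  deltas=[0, 0, 0, -5, -0.5, 8.7, 0, 0, 0, 0, -10.6, -1.1, 5.2, 0, 0, 0, 0, -10.6, -1.1, 5.2, 0, 0, 0, 0, -6.6, -0.7, -1.8, 0, 0, 0, 0, -5.65, -0.65, -3.5, 0, 0, 0, 0, -5.65, -0.65, -3.5, 0, 0, 0, 0, -5.65, -0.65, -3.5, 0],
)

```text
clock: 17.7
position: [0.5641, 0.149, 0.0678]
ee_rot: [0.255, -0.048, 0.966, 0.013]
contact_force: [-6.1, -0.6, 9.4]
width: 0.0001
gripper_force: 5.4
```

```bash
python3 -c "
from h import *
wh()"
```

```text
t 17.7 u l n -6.7 0.4 11.0 tiltu,l [-0.38  0.11] phi 90.1 q [ 0.16  0.3   2.15 -0.16  0.17 -1.37] w 7.361556620664486e-05 F [-6.1 -0.6  9.4] to P [11.3  0.7 -6.2]
F u,l,n [-0.59, -0.01, 11.15]
```

Call:
jog_arm(
  deltas=[0, 0, 0, -1.1, -0.1, 0.05, 0, 0, 0, 0, -1.1, -0.1, 0.05, 0, 0, 0, 0, -1.1, -0.1, 0.05, 0],
)

```text
clock: 18.0
position: [0.5634, 0.1489, 0.0676]
ee_rot: [0.255, -0.048, 0.966, 0.013]
contact_force: [-2.9, 0.6, 4.0]
width: 0.0
gripper_force: 2.3
```

```bash
python3 -c "
from h import *
wh()"
```

```text
t 18.0 u l n -7.4 0.3 11.2 tiltu,l [-0.38  0.11] phi 90.1 q [ 0.16  0.3   2.16 -0.16  0.17 -1.37] w 2.6777323302206614e-06 F [-2.9  0.6  4. ] to P [12.   0.8 -6. ]
F u,l,n [-0.46, 0.87, 4.91]
```

Call:
jog_arm(
  deltas=[0, 0, 0, 1.6, 0.15, 0.95, 0, 0, 0, 0, 3.2, 0.3, 1.85, 0, 0, 0, 0, 4.9, 0.45, 2.8, 0, 0, 0, 0, 6.5, 0.6, 3.75, 0, 0, 0, 0, 6.5, 0.6, 3.75, 0],
)

```text
clock: 18.5
position: [0.5704, 0.1495, 0.0718]
ee_rot: [0.256, -0.048, 0.965, 0.013]
contact_force: [-1.0, 0.9, 1.8]
width: 0.0
gripper_force: 1.1
```

```bash
python3 -c "
from h import *
wh()"
```

```text
t 18.5 u l n 0.7 0.3 11.3 tiltu,l [-0.34  0.1 ] phi 90.1 q [ 0.15  0.3   2.14 -0.14  0.19 -1.38] w 4.3511576712444494e-05 F [-1.   0.9  1.8] to P [  5.    0.2 -10.1]
F u,l,n [0.1, 0.97, 2.07]
```

Call:
jog_arm(
  deltas=[0, 0, 0, 0.15, 0, -0.28, 0, 0, 0, 0, 0.15, 0, -0.28, 0, 0, 0, 0, 1.7, 0.15, 0.6, 0, 0, 0, 0, 3.3, 0.3, 1.55, 0, 0, 0, 0, 5.0, 0.45, 2.5, 0, 0, 0, 0, 6.5, 0.6, 3.45, 0, 0, 0, 0, 6.5, 0.6, 3.45, 0],
)

```text
clock: 19.2
position: [0.5771, 0.1501, 0.0753]
ee_rot: [0.256, -0.048, 0.965, 0.013]
contact_force: [-1.2, -0.7, 2.4]
width: 0.0001
gripper_force: 1.3
```

```bash
python3 -c "
from h import *
wh()"
```

```text
t 19.2 u l n 8.3 0.2 11.0 tiltu,l [-0.31  0.11] phi 90.1 q [ 0.15  0.3   2.12 -0.13  0.21 -1.4 ] w 9.754385470457437e-05 F [-1.2 -0.7  2.4] to P [ -1.6  -0.4 -13.7]
F u,l,n [0.14, -0.58, 2.74]
```

Call:
jog_arm(
  deltas=[0, 0, 0, -5, -0.5, 8.7, 0, 0, 0, 0, -18.6, -1.8, 1.0, 0, 0, 0, 0, -18.6, -1.8, 1.0, 0, 0, 0, 0, -14.6, -1.4, -6.0, 0, 0, 0, 0, -13.6, -1.3, -7.7, 0, 0, 0, 0, -13.6, -1.3, -7.7, 0, 0, 0, 0, -13.6, -1.3, -7.7, 0],
)

```text
clock: 19.9
position: [0.5635, 0.1488, 0.0677]
ee_rot: [0.256, -0.048, 0.965, 0.013]
contact_force: [-3.0, -0.3, 3.1]
width: -0.0004
gripper_force: 2.3
```

```bash
python3 -c "
from h import *
wh()"
```

```text
t 19.9 u l n -7.4 0.3 11.2 tiltu,l [-0.32  0.11] phi 90.1 q [ 0.16  0.3   2.16 -0.16  0.17 -1.37] w -0.00039289051770935283 F [-3.  -0.3  3.1] to P [12.   0.9 -6. ]
F u,l,n [-1.06, 0.0, 4.15]
```

Call:
jog_arm(
  deltas=[0, 0, 0, 0.1, 0, -0.17, 0, 0, 0, 0, 1.7, 0.15, 0.8, 0, 0, 0, 0, 3.3, 0.3, 1.7, 0, 0, 0, 0, 5.0, 0.45, 2.6, 0, 0, 0, 0, 6.5, 0.6, 3.55, 0, 0, 0, 0, 6.5, 0.6, 3.55, 0],
)

```text
clock: 20.5
position: [0.57, 0.1494, 0.0713]
ee_rot: [0.256, -0.048, 0.965, 0.013]
contact_force: [-3.3, -0.4, 5.3]
width: -0.0002
gripper_force: 2.7
```

```bash
python3 -c "
from h import *
wh()"
```

```text
t 20.5 u l n 0.1 0.3 11.1 tiltu,l [-0.3   0.11] phi 90.1 q [ 0.15  0.3   2.14 -0.14  0.19 -1.38] w -0.0002274749159376423 F [-3.3 -0.4  5.3] to P [ 5.5  0.3 -9.7]
F u,l,n [-0.27, -0.06, 6.22]
```

Call:
jog_arm(
  deltas=[0, 0, 0, 1.7, 0.15, 1.0, 0, 0, 0, 0, 3.4, 0.3, 1.95, 0, 0, 0, 0, 5.1, 0.5, 2.95, 0, 0, 0, 0, 6.7, 0.65, 3.85, 0, 0, 0, 0, 6.7, 0.65, 3.85, 0],
)

```text
clock: 21.0
position: [0.5766, 0.15, 0.075]
ee_rot: [0.256, -0.048, 0.965, 0.013]
contact_force: [-1.8, -0.4, 3.7]
width: 0.0001
gripper_force: 2.4
```

```bash
python3 -c "
from h import *
wh()"
```

```text
t 21.0 u l n 7.7 0.2 11.0 tiltu,l [-0.32  0.11] phi 90.1 q [ 0.15  0.3   2.12 -0.13  0.2  -1.4 ] w 5.329895393273579e-05 F [-1.8 -0.4  3.7] to P [ -1.1  -0.3 -13.4]
F u,l,n [0.27, -0.2, 4.1]
```

Contact held throughout: four clicks, with near-zero tangential force at each. I lift straight off and take a last look.

Call:
jog_arm(
  deltas=[0, 0, 0, -10, -1, 17.3, 0, 0, 0, 0, -30, -3, 52, 0, 0, 0, 0, -65, 60, 113, 0, 0, 0, 0, -80, 80, 130, 0, 0, 0, 0, -80, 80, 130, 0, 0, 0, 0, -80, 80, 130, 0],
)

```text
clock: 21.6
position: [0.4962, 0.2326, 0.2076]
ee_rot: [0.258, -0.05, 0.965, 0.015]
contact_force: [0.5, 0.6, 0.5]
width: 0.0
gripper_force: 0.0
```

```bash
python3 -c "
from h import *
wh(); im,c=snap('wrist','w6'); r=cv2.rotate(im,cv2.ROTATE_180)
k=559-proj(c,K)[0][0],419-proj(c,K)[0][1]; x,y=int(k[0])-45,int(k[1])-45; print(k)
z=cv2.resize(r[y:y+90,x:x+90],(420,420),interpolation=cv2.INTER_CUBIC)
cv2.imwrite('pics/fin.png',cv2.resize(np.hstack([r,z]),(800,343)))"
```

```text
t 21.6 u l n 11.6 90.2 161.8 tiltu,l [-0.07  0.31] phi 90.2 q [ 0.41  0.06  2.   -0.27  0.59 -1.08] w 1.125593876069153e-05 F [0.5 0.6 0.5] to P [  79.2  -82.9 -145.9]
F u,l,n [0.72, 0.56, 0.15]
(np.float64(244.98173495398754), np.float64(224.18311032530522))
```

View pics/fin.png

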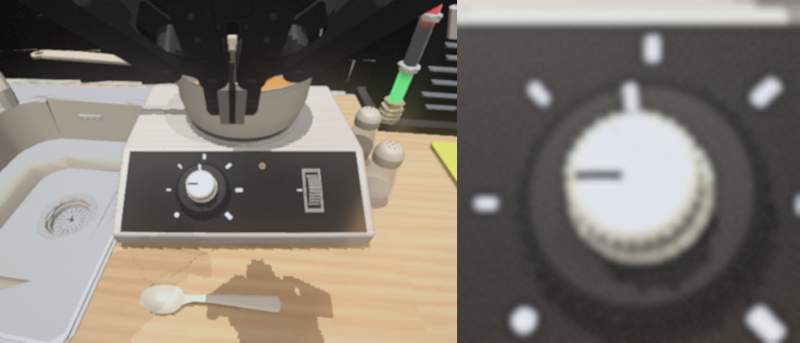

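The picture shows the knob line pointing straight left at the first bar (zoom (578,175)→(622,175)). The collar mark at (630,97) is where it was, and nothing else has moved.

```bash
python3 -c "
from rig import manip
print(manip.sign_off())"
```

```text
the job is handed in; nothing more can be done
None
```

The job is handed in: the power knob is on the first bar (about 0.75 rad, target 0.785), the collar has not moved (about 2.20 rad), and the timer wheel was rolled four clicks from its stop; that count is from force and stroke only, since the wheel has no mark and my first try was rolled back and redone.

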